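Seat the register pin, then draw the jig's spring jaw to the mark and hold it

ROBOT

A 6-joint arm with a two-finger parallel gripper is mounted at the origin on the work surface. World frame = base frame: x ahead of the robot, y to its left, z up, the work surface at z = 0. Lengths are in m, angles in rad, forces in N, time in s.
With the tool pointing down it reaches from about 0.35 to 0.85 m from the base axis. Payload 8.1 kg.
Tool frame: the origin (TCP) lies on the centre line of the jaws, within the pads' length; the fingertips stand 17 mm ahead of it and the grasp point (between the pads) lies 2 mm behind it; z points along the fingers, y is the line along which they close (so a half turn about z gives the same grasp; the last joint's range is limited). The gripper opens to 93 mm and grips with 3 to 60 N. Pads are 15 mm wide; open, the fingers measure 128 mm over their backs; the gripper's body (75 mm by 188 mm) begins 65 mm behind the grasp point.
Start: joints at [-1.257, 0.13, 1.488, -0, 1.523, -0.085], TCP at [0.233, -0.553, 0.196] pointing down, gripper open.
Joint ranges: [-2.96, 2.96], [-0.89, 2.26], [0.02, 2.5], [-1.34, 4.48], [0, 2.73], [-2.66, 2.66]. Speed limits (rad/s): [2.39, 2.39, 2.79, 3.14, 3.14, 3.14].

INTERFACE

Orientations are given as a rotation vector (axis times angle).
In Python, from plant import status, eyes, robot gives the robot as it stands. The module is installed in compiled form; this text tells all that it offers.
- The arm moves only by the tool servo_tool, never from a script. Its argument "plan" is text: rows parted by semicolons, each of 4 numbers parted by spaces: the shift along the tool's x, y, z in m, then the turn about the tool's z in degrees. A call has 1 to 12 rows; each row is the pose to reach, as a shift and turn from the pose commanded when the call began, along the tool's axes at that moment; what a row does not reach only later rows make up. A row lasts 1/12 s, in which the tool goes at most 41.7 mm and 7.16 degrees, less where a joint would pass 70% of its speed; a pose out of reach is approached as far as the arm can. A call with a gripper value outside its range is refused whole. "grip" is the closure, from -1 (fully open) to 1 (shut), set as the call begins (left out, the last holds). The fingers move at their own pace and stop on an object; "grip_force" is the grip in N (left out, the last holds). Time passes only in rows, so rows that repeat a pose let the fingers close. It gives the time, the measured TCP pose, the force, the opening and the grip force at its end, in the units of the state.
- status.read_state(): the state, without advancing time (a new reading comes with each control period).
- eyes.read_camera(name): name is "scene" or "side" or "wrist"; returns a dict with "image" (384x512x3 uint8, blue, green, red), "fovy" (degrees; the focal length in pixels is half the picture's height over the tangent of half this angle, whatever the lens; pixels are square), "cx", "cy" (the principal point, pixels), "world_from_camera" (4x4, takes a point from camera to world coordinates); the wrist camera has in their place "hand_eye" (4x4, takes a point from camera to tool coordinates, whose origin is the TCP and whose axes are the flange's). Camera axes: x right, y down, z forward; pixel columns grow to the right and rows downward; lengths in m; the calibration is good to about 2 mm. A picture is of the moment at which its call begins: read the wrist's pose just before it. There is no depth.
- robot.close_job(): hands the job in; it is judged then, once.
The state is a dict: "t": time; "q": joint angles; "dq": joint speeds; "joint_torque": joint torques, N m; "tool_pos": TCP position; "orientation": TCP orientation; "force": force on the tool from outside, world axes, zero at the start; "wrist_torque": the same for the moment, N m; "opening": finger opening in m; "gripper_force": force on a finger pad.
Only numpy, scipy, OpenCV 4.12 (cv2) and the standard library are available. Lean on these libraries where they do the work, as an engineer would, in place of code of your own. Each camera call takes 0.05 s, during which the arm holds its last target. There are 200 camera calls.

TASK

Get the squaring jig ready for the next mounting board: stand the loose steel register pin, head up, in the jig's empty bore and push it fully home, and let go of it. Then pull the spring jaw back by its upright wooden handle until its pointer is level with the mark plate, and keep it there: finish while still holding the handle, so that a colleague can lay the board in. Leave the glue bottle and the two flat steel weights where they are.

Things in the scene. Friction and masses are not known exactly. Their poses are not given: they have to be found in the camera images.
- jig: squaring jig fixed to the bench: plywood base 240 x 240 x 30 mm. Origin: centre of its underside; x points from the jaw to the bores (away from the robot), y left, z up. Two bores, 18 mm diameter, 2 mm chamfer, 24 mm deep, at x = +85, y = +85 and -85 mm: one holds a fixed pin, one is empty. Guide strips 12 mm tall, 12 wide, at y = +/-40, x = -115 to -40 mm flank the jaw's carriage
- bushing: the flat steel ring (28 mm across, under 1 mm thick) set round the mouth of the EMPTY bore; origin: centre of the bore's mouth, on the jig's top face (30 mm above the bench); z up. Which of the two bores is the empty one varies
- set_pin: the register pin already standing in the other bore, fixed; same shape as the loose pin; origin: centre of its foot, 24 mm below the jig's top face
- pin: the loose register pin, steel, 80 mm tall, about 130 g: shank 16 mm diameter, small chamfer at the foot, round head 24 mm diameter and 14 mm tall at the top; starts standing upright on the bench, left of the jig. Origin: centre of its foot; z towards its head. Fully home, its foot is 24 mm below the bore's mouth and 56 mm of it stand out
- jaw (a joint): travel of the spring jaw in m: 0 at rest on its stop, grows as it is pulled along the jig's -x (towards the robot), 0.068 at the far stop. The spring pulls back with 4.5 N at 0 and 0.9 N more per 10 mm. The jaw is a flat aluminium T, its top 16 mm above the jig's top face: carriage 60 mm wide, x = -80 to 30 mm of the jig at rest; cross bar 130 mm wide, towards the bores, x = 30 to 52 mm
- handle (a point): upright wooden handle on the jaw's carriage, moves with it: a block 18 mm (x, the pull direction) by 40 mm (y) by 45 mm tall. This point: centre of its underside, on top of the carriage, 46 mm above the bench; axes parallel to the jig's
- pointer_tip (a point): outer end of the jaw's pointer, a thin dark steel finger (6 mm wide) that sticks out of the left (+y) side of the carriage over the guide strip, 44 mm above the bench; moves with the jaw. At rest it is at x = -35 mm, y = +49 mm of the jig
- mark: the mark: small dark steel plate standing on the jig just left of the left guide strip, 3 mm thick (x), 18 mm wide (y), 18 mm tall, on a low foot; fixed, but set elsewhere each time, 35 to 60 mm back (jig -x) from the pointer's rest place. Origin: centre of its underside, on the jig's top face; axes as the jig's. The pointer is level with it when both have the same x in the jig's frame
- glue: white glue bottle, 48 mm diameter, 115 mm tall, standing loose on the bench; bystander. Origin: centre of its underside
- weight_a: flat steel specimen weight 45 x 100 x 12 mm, 0.4 kg, lying loose on the bench to the right of the jig, the nearer of two to the robot; bystander. Origin: centre of its underside
- weight_b: the other flat steel specimen weight, same size, to the right of the jig and farther from the robot; bystander. Origin: centre of its underside

How it is judged:
By the outcome, as a careful person would: the job done as asked, in the order asked, and still so for the second after the job is handed in, while the arm keeps its last pose, push and grip.
It also fails if it takes over 58 s, if anything falls off the work surface, if the arm or the gripper's body presses on something with over 40 N, if the wrist force passes 120 N, or if a joint passes its speed limit or range.

## Working session

There is one attempt and no reset: what is moved stays moved. The work goes in short steps, Python scripts to look and compute and a tool call to move; the robot and the scene stay as the last step left them, time stands still between calls to the robot, and variables do not carry over. Pictures are saved under pics/ and viewed, at most 10 in all, crops included, and the job is handed in when it is done.

Besides the shell and the picture viewer there is one more tool, called after "Emit:" by a JSON object that holds its "method" and its "body", one argument or row to a line. servo_tool: Moves the arm, as the interface text tells. Its arguments: {"type":"object","properties":{"plan":{"type":"string"},"grip":{"type":"number"},"grip_force":{"type":"number"}},"required":["plan"]}

```bash
mkdir -p pics
cat > h.py <<'E'
import numpy as np, cv2
from scipy.spatial.transform import Rotation as R
from plant import status, eyes, robot
def cam(n):
    s=status.read_state(); c=eyes.read_camera(n); im=c["image"]
    f=im.shape[0]/2/np.tan(np.radians(c["fovy"])/2)
    if n=="wrist":
        T=np.eye(4);T[:3,:3]=R.from_rotvec(s["orientation"]).as_matrix();T[:3,3]=s["tool_pos"];T=T@c["hand_eye"]
    else: T=np.array(c["world_from_camera"])
    return dict(im=im,f=f,cx=c["cx"],cy=c["cy"],T=T)
def ray(c,u,v):
    d=c["T"][:3,:3]@np.array([(u-c["cx"])/c["f"],(v-c["cy"])/c["f"],1]); return c["T"][:3,3],d/np.linalg.norm(d)
def plane(c,u,v,z):
    o,d=ray(c,u,v); return o+d*(z-o[2])/d[2]
def proj(c,p):
    q=np.linalg.inv(c["T"])@np.append(p,1); return c["f"]*q[0]/q[2]+c["cx"],c["f"]*q[1]/q[2]+c["cy"]
def tri(c1,p1,c2,p2):
    o1,d1=ray(c1,*p1);o2,d2=ray(c2,*p2)
    t=np.linalg.lstsq(np.c_[d1,-d2],o2-o1,rcond=None)[0]
    a=o1+t[0]*d1;b=o2+t[1]*d2; return (a+b)/2,np.linalg.norm(a-b)
E
python3 - <<'E'
from h import *
import pickle
D={n:cam(n) for n in("scene","side","wrist")}
pickle.dump(D,open("d0.pkl","wb"))
for n,c in D.items():
    print(n,c["f"],c["cx"],c["cy"],c["T"].round(3).tolist())
    if n!="wrist": cv2.imwrite(f"pics/{n}0.png",cv2.resize(c["im"],(800,600),interpolation=cv2.INTER_CUBIC))
s=status.read_state();print({k:np.round(v,3).tolist() for k,v in s.items()})
E
```

```text
scene 371.8394073635103 258.91211784053144 197.1819774117311 [[0.149, 0.746, -0.649, 1.129], [0.989, -0.11, 0.1, -0.145], [0.003, -0.657, -0.754, 0.722], [0.0, 0.0, 0.0, 1.0]]
side 361.4083278341258 254.26762809896044 187.42044497679532 [[-0.981, -0.122, 0.151, 0.408], [-0.194, 0.643, -0.74, 0.658], [-0.007, -0.756, -0.655, 0.692], [0.0, 0.0, 0.0, 1.0]]
wrist 269.457225805885 254.42630210231056 190.41194037507603 [[0.388, -0.893, -0.229, 0.297], [-0.922, -0.376, -0.095, -0.527], [-0.002, 0.248, -0.969, 0.385], [0.0, 0.0, 0.0, 1.0]]
{'t': 0.15, 'q': [-1.257, 0.131, 1.489, 0.0, 1.523, -0.085], 'dq': [0.0, -0.003, -0.004, 0.0, -0.0, -0.001], 'joint_torque': [0.0, -56.048, -49.234, 0.077, 0.031, -0.0], 'tool_pos': [0.233, -0.552, 0.196], 'orientation': [-3.078, -0.622, 0.0], 'force': [0.074, 0.306, -0.096], 'wrist_torque': [0.048, 0.005, -0.023], 'gripper_force': 0.0, 'opening': 0.093}
```

View pics/scene0.png

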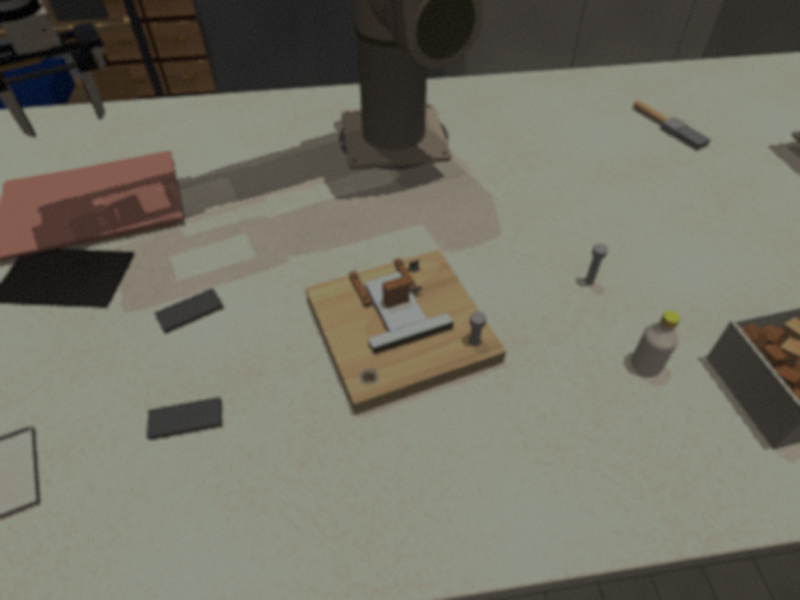

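View pics/side0.png

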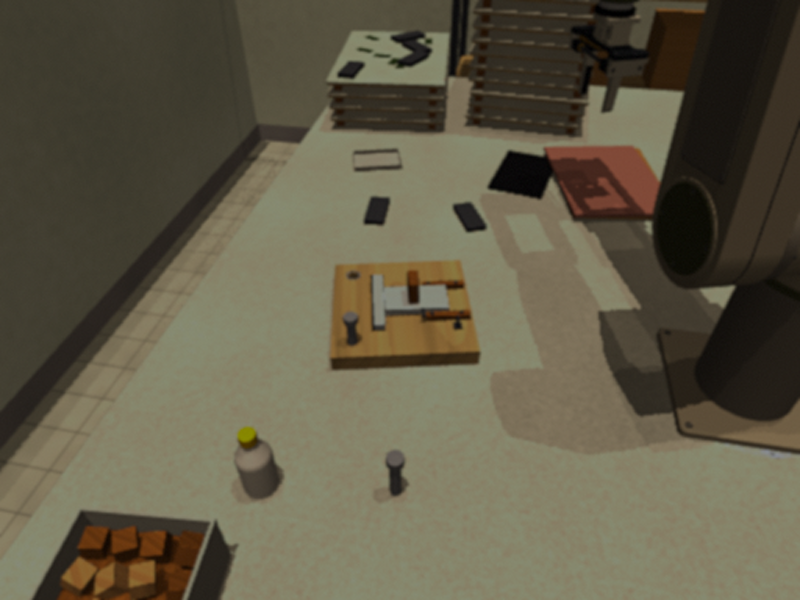

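The scene view (800 px scale) shows the jig near (405,325), the empty bore at (369,376), the set pin's head at (478,319), the loose pin's head at (599,250), the handle at (397,290) and the mark at (413,265). In the side view, the loose pin's head is at (395,458), the empty bore at (353,275), the set pin's head at (350,318) and the mark at (458,323).

Run:
```python
from h import *
import pickle
D=pickle.load(open("d0.pkl","rb")); a,b=D["scene"],D["side"]; k=1/1.5625
P=lambda p:(p[0]*k,p[1]*k)
for n,p,q,z in [("pinhead",(599,249),(395,457),.073),("sethead",(478,319),(350,318),.079),("bore",(369,376),(353,275),.03),("mark",(413,265),(458,323),.04),("handle",(397,290),(413,287),.07),("glue cap",(671,319),(247,435),.11)]:
    t,e=tri(a,P(p),b,P(q)); print(n,t.round(4),round(e,4),plane(a,*P(p),z).round(4),plane(b,*P(q),z).round(4))
for n,p,z in [("nearR",(307,290),.03),("nearL",(438,253),.03),("farL",(503,350),.03),("farR",(354,402),.03)]: print(n,plane(a,*P(p),z).round(4))
s=status.read_state(); print(R.from_rotvec(s["orientation"]).as_matrix().round(3).tolist())
```

```text
pinhead [0.4927 0.2696 0.0765] 0.0019 [0.4902 0.2722 0.073 ] [0.4925 0.2666 0.073 ]
sethead [0.6112 0.0404 0.0803] 0.0023 [0.6113 0.0413 0.079 ] [0.611  0.0379 0.079 ]
bore [ 0.6521 -0.1242  0.03  ] 0.002 [ 0.6531 -0.1236  0.03  ] [ 0.6516 -0.1252  0.03  ]
mark [ 0.4451 -0.0269  0.0362] 0.001 [ 0.4495 -0.0273  0.04  ] [ 0.4446 -0.0234  0.04  ]
handle [ 0.5285 -0.0655  0.0696] 0.0009 [ 0.5294 -0.0653  0.07  ] [ 0.5282 -0.0656  0.07  ]
glue cap [0.673  0.2948 0.1089] 0.0036 [0.6752 0.2952 0.11  ] [0.6712 0.2942 0.11  ]
nearR [ 0.4713 -0.2048  0.03  ]
nearL [0.4169 0.0216 0.03  ]
farL [0.6361 0.0785 0.03  ]
farR [ 0.6932 -0.1489  0.03  ]
[[0.922, 0.388, -0.0], [0.388, -0.922, 0.001], [0.0, -0.001, -1.0]]
```

```bash
cat >> h.py <<'E'
def to(x,y,z,yaw):
    s=status.read_state(); M=R.from_rotvec(s["orientation"]).as_matrix()
    d=M.T@(np.array([x,y,z])-s["tool_pos"]); y0=np.degrees(np.arctan2(M[1,0],M[0,0]))
    print("t",round(s["t"],2),"shift mm",(d*1000).round(1),"turn",round(-((yaw-y0+180)%360-180),2),"tilt",M[:,2].round(4),"F",np.round(s["force"],1),"open",round(float(s["opening"]),4))
E
python3 -c "
from h import *
to(.52,-.06,.24,104)"
```

```text
t 0.15 shift mm [ 455.8 -342.4  -43.9] turn -81.15 tilt [-4.0e-04  1.4e-03 -1.0e+00] F [ 0.1  0.3 -0.1] open 0.0927
```

Emit:
{"method": "servo_tool", "body": {
  "plan": "0.03 -0.02 -0.015 -4; 0.07 -0.05 -0.03 -10; 0.1 -0.075 -0.04 -17; 0.135 -0.1 -0.044 -24; 0.165 -0.125 -0.044 -31; 0.2 -0.15 -0.044 -38; 0.23 -0.17 -0.044 -45; 0.265 -0.2 -0.044 -52; 0.3 -0.22 -0.044 -59; 0.33 -0.245 -0.044 -66; 0.36 -0.27 -0.044 -73; 0.39 -0.29 -0.044 -80",
  "grip": -1
}}

```text
t: 1.15
tool_pos: [0.4802, -0.1316, 0.2403]
orientation: [-1.951, -2.462, -0.0]
force: [0.9, -0.1, 0.3]
opening: 0.0928
gripper_force: 0.0
```

```bash
python3 -c "
from h import *
to(.52,-.06,.24,104)"
```

```text
t 1.15 shift mm [60.6 55.1  0.3] turn -0.78 tilt [-0.e+00  4.e-04 -1.e+00] F [ 0.9 -0.1  0.3] open 0.0928
```

Emit:
{"method": "servo_tool", "body": {
  "plan": "0.02 0.02 0 -0.5; 0.045 0.04 0 -0.8; 0.06 0.055 0 -0.8; 0.06 0.055 0 -0.8; 0.06 0.055 0 -0.8"
}}

```text
t: 1.57
tool_pos: [0.52, -0.0626, 0.2399]
orientation: [-1.938, -2.471, 0.001]
force: [-0.7, -0.6, -0.1]
opening: 0.0932
gripper_force: 0.0
```

Run:
```python
from h import *
import pickle
c=cam("wrist"); pickle.dump(c,open("w1.pkl","wb"))
cv2.imwrite("pics/w1.png",cv2.resize(c["im"],(800,600),interpolation=cv2.INTER_CUBIC))
to(.52,-.06,.24,104)
```

```text
t 1.62 shift mm [ 3.4  1.1 -0. ] turn -0.29 tilt [-1.e-03 -3.e-04 -1.e+00] F [ 0.6  0.1 -0.7] open 0.0928
```

View pics/w1.png

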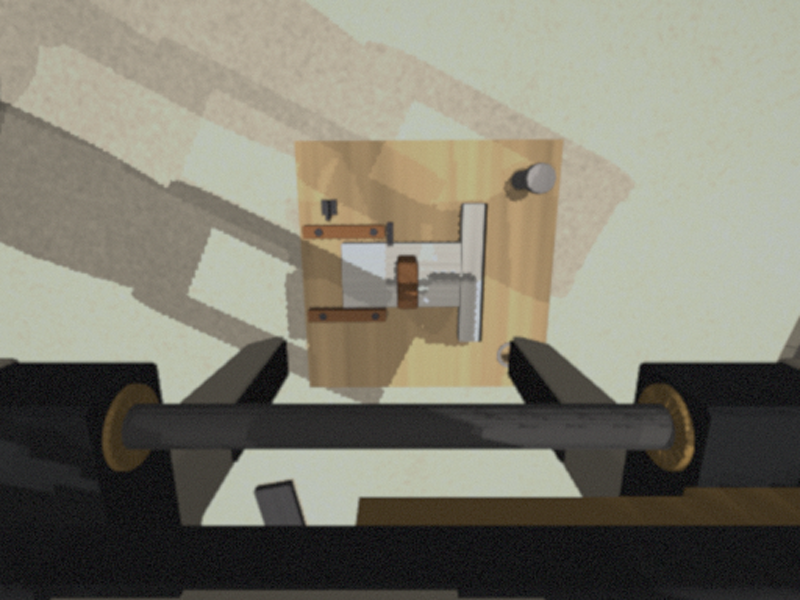

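The wrist view shows the jig top, with corners near (296,141), (563,140), (547,386) and (310,386). The set pin's head is at (540,179), the mark at (329,207), the pointer at (389,233) and the handle at (407,281). The empty bore is partly hidden at (503,354).

Run:
```python
from h import *
import pickle
c=pickle.load(open("w1.pkl","rb")); k=1/1.5625
cr=c["im"][115:165,190:270]; cv2.imwrite("pics/w1c.png",cv2.resize(cr,(800,500),interpolation=cv2.INTER_CUBIC))
C=[plane(c,u*k,v*k,.03)[:2] for u,v in[(296,141),(563,140),(547,386),(310,386)]]
print(np.round(C,4)); ce=np.mean(C,0); d=C[1]-C[0]; print("centre",ce,"len",np.linalg.norm(d),np.linalg.norm(C[3]-C[0]),"yaw",np.degrees(np.arctan2(d[1],d[0])))
for n,u,v,z in[("set",540,179,.086),("mark",329,207,.05),("ptr",389,233,.044),("handle",408,262,.091),("bore",503,354,.03)]: print(n,plane(c,u*k,v*k,z).round(4))
```

```text
[[ 0.4056  0.0223]
 [ 0.6373  0.0798]
 [ 0.7008 -0.1514]
 [ 0.4627 -0.21  ]]
centre [ 0.55160996 -0.06481186] len 0.23872778431630673 0.23913640864210697 yaw 13.953832155254458
set [0.6108 0.0374 0.086 ]
mark [ 0.4487 -0.0259  0.05  ]
ptr [ 0.5055 -0.0361  0.044 ]
handle [ 0.5259 -0.0504  0.091 ]
bore [ 0.6461 -0.1284  0.03  ]
```

View pics/w1c.png

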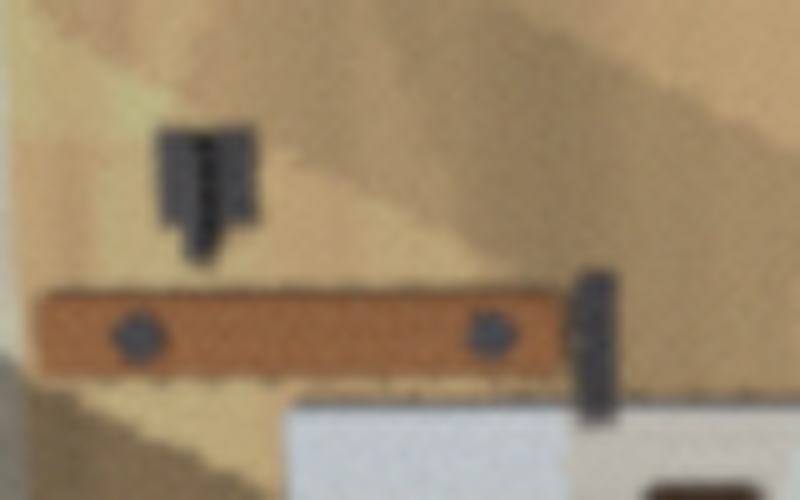

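The crop shows the mark foot centre at about (207,175), the bottom end of the plate's top edge at (201,258), and the pointer running from (598,272) to (598,418).

Run:
```python
from h import *
import pickle
c=pickle.load(open("w1.pkl","rb"))
yaw=np.radians(14); ex=np.array([np.cos(yaw),np.sin(yaw)]); ey=np.array([-ex[1],ex[0]]); ce=np.array([.5516,-.0648])
J=lambda p:((p[:2]-ce)@ex*1000,(p[:2]-ce)@ey*1000)
for n,u,v,z in[("foot",207,175,.033),("foot",207,128,.033),("plate top low end",201,258,.05),("tip",598,272,.044),("ptr root",598,400,.044)]:
    p=plane(c,u/10+190-.05,v/10+115-.05,z); print(n,p.round(4),np.round(J(p),1))
for n,u,v,z in[("set",540,179,.086),("handle lowR",408,304,.091)]:
    p=plane(c,u*.64,v*.64,z);print(n,np.round(J(p),1))
for n,p in [("bore",(.6521,-.1242)),("set",(.6112,.0404)),("mark",(.4451,-.0269)),("handle",(.5285,-.0655))]: print(n,np.round(J(np.array(p)),1))
to(.4925,.2690,.16,104)
```

```text
foot [ 0.4464 -0.0271  0.033 ] [-93.  62.]
foot [ 0.445  -0.0206  0.033 ] [-92.7  68.6]
plate top low end [ 0.4503 -0.0371  0.05  ] [-91.6  51.4]
tip [ 0.5043 -0.0263  0.044 ] [-36.6  48.8]
ptr root [ 0.5085 -0.0438  0.044 ] [-36.7  30.8]
set [82.1 84.8]
handle lowR [-21.4 -15.2]
bore [ 83.1 -81.9]
set [83.3 87.7]
mark [-94.2  62.5]
handle [-22.6   4.9]
t 1.62 shift mm [329.5  52.4  79.9] turn -0.29 tilt [-1.e-03 -3.e-04 -1.e+00] F [ 0.6  0.1 -0.7] open 0.0928
```

Emit:
{"method": "servo_tool", "body": {
  "plan": "0.02 0.004 0 0; 0.055 0.01 0 0; 0.09 0.016 0 0; 0.13 0.023 0 0; 0.165 0.03 0 0; 0.2 0.037 0 0; 0.23 0.044 0.01 0; 0.245 0.05 0.02 0; 0.25 0.052 0.03 -0.3; 0.25 0.052 0.03 -0.3; 0.25 0.052 0.03 -0.3"
}}

```text
t: 2.53
tool_pos: [0.5112, 0.19, 0.2094]
orientation: [-1.936, -2.473, 0.003]
force: [0.1, 0.0, 0.5]
opening: 0.0928
gripper_force: 0.0
```

Run:
```python
from h import *
import pickle
c=cam("wrist"); pickle.dump(c,open("w2.pkl","wb"))
cv2.imwrite("pics/w2.png",cv2.resize(c["im"],(800,600),interpolation=cv2.INTER_CUBIC))
print(proj(c,np.array([.4925,.269,.08])))
to(.4925,.2690,.16,104)
```

```text
(np.float64(255.2040207907818), np.float64(108.70130732565758))
t 2.58 shift mm [81.4  0.3 50.3] turn -0.14 tilt [-5.e-04 -8.e-04 -1.e+00] F [ 0.3 -0.1  0.8] open 0.0932
```

View pics/w2.png

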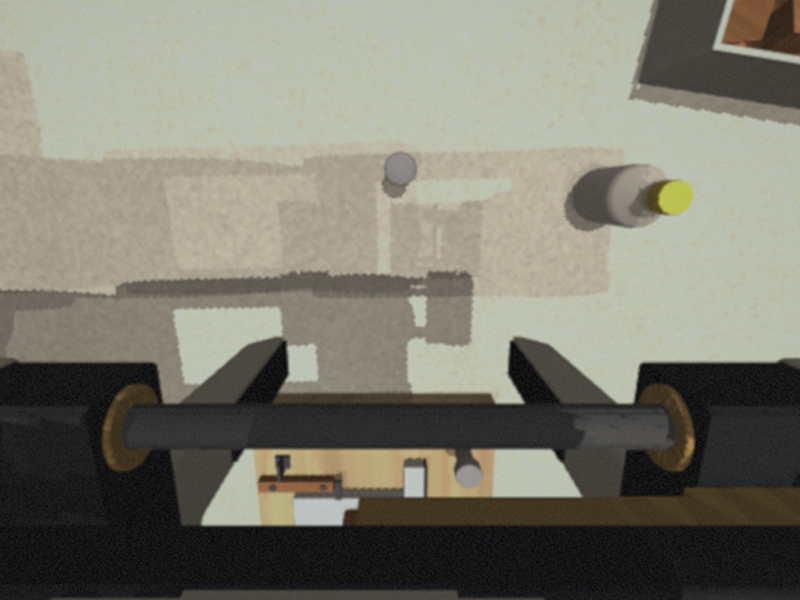

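The pin's head is at (400,168), within about 1 px of the prediction, so I'm moving over it and descending.

Emit:
{"method": "servo_tool", "body": {
  "plan": "0.025 0 0 0; 0.06 0 0.01 0; 0.08 0.001 0.03 0; 0.082 0.001 0.055 0; 0.082 0.001 0.08 0; 0.082 0.001 0.105 0; 0.082 0.001 0.125 0; 0.082 0.001 0.138 0; 0.082 0.001 0.138 0; 0.082 0.001 0.138 0; 0.082 0.001 0.138 0"
}}

```text
t: 3.5
tool_pos: [0.4943, 0.2715, 0.0743]
orientation: [1.936, 2.473, 0.004]
force: [0.6, 0.7, -0.4]
opening: 0.0931
gripper_force: 0.0
```

Emit:
{"method": "servo_tool", "body": {
  "plan": "0 0 0 0; 0 0 0 0; 0 0 0 0; 0 0 0 0; 0 0 0 0; 0 0 0 0; 0 0 0 0; 0 0 0 0; 0 0 0 0",
  "grip": 1,
  "grip_force": 30
}}

```text
t: 4.25
tool_pos: [0.4928, 0.2715, 0.0723]
orientation: [-1.935, -2.475, 0.0]
force: [-0.7, 0.2, -0.9]
opening: 0.0376
gripper_force: 0.0
```

Emit:
{"method": "servo_tool", "body": {
  "plan": "0 0 0 0; 0 0 0 0; 0 0 0 0; 0 0 0 0; 0 0 0 0; 0 0 0 0"
}}

```text
t: 4.75
tool_pos: [0.4928, 0.2715, 0.0723]
orientation: [-1.935, -2.475, -0.0]
force: [0.2, -0.0, -0.3]
opening: 0.0012
gripper_force: 0.0
```

Emit:
{"method": "servo_tool", "body": {
  "plan": "0 0 -0.01 0; 0 0 -0.03 0; 0 0 -0.06 0; 0 0 -0.09 0; 0 0 -0.1 0; 0 0 -0.1 0; 0 0 -0.1 0"
}}

```text
t: 5.33
tool_pos: [0.4932, 0.2717, 0.1728]
orientation: [1.935, 2.474, 0.002]
force: [-0.6, 0.2, -0.2]
opening: 0.0002
gripper_force: 0.0
```

Run:
```python
from h import *
c=cam("scene");b=cam("side")
u,v=map(int,proj(c,np.array([.493,.27,.15])));u2,v2=map(int,proj(b,np.array([.493,.27,.15])))
A=[cv2.resize(i[max(0,y-40):max(0,y-40)+90,x-40:x+40],(400,450),interpolation=cv2.INTER_CUBIC) for i,x,y in((c["im"],u,v),(b["im"],u2,v2))]
cv2.imwrite("pics/g.png",np.hstack(A))
to(.65,-.1262,.17,104)
```

```text
t 5.43 shift mm [-423.7   57.7    0.5] turn -0.05 tilt [-0.0024 -0.0011 -1.    ] F [-0.5 -0.1 -0.4] open 0.0004
```

View pics/g.png

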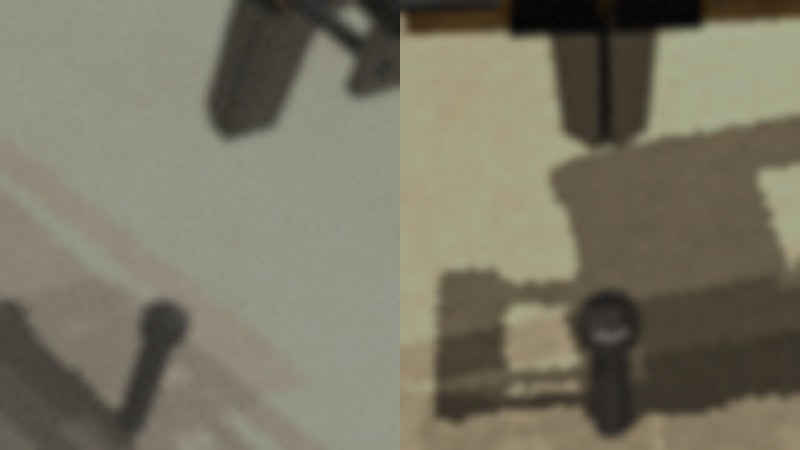

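The picture shows the pin still standing, with its head at (162,325) on the left and (610,318) on the right. The closed fingers are above it, so the grasp missed. I'll triangulate the fingertips and the head in the same views.

Run:
```python
from h import *
c=cam("scene");b=cam("side");w=cam("wrist")
s=status.read_state();print(np.round(s["tool_pos"],4))
P=np.array([.493,.27,.15])
u,v=map(int,proj(c,P));u2,v2=map(int,proj(b,P));y1=max(0,v-40);y2=max(0,v2-40)
A=lambda x,y:(u-40+x/5-.4,y1+y/5-.4)
B=lambda x,y:(u2-40+(x-400)/5-.4,y2+y/5-.4)
print("tip",tri(c,A(238,135),b,B(605,142)));print("tip expected",s["tool_pos"]-[0,0,.017], "proj in crops",[(np.array(proj(k,s["tool_pos"]-[0,0,.017]))-o)*5 for k,o in((c,(u-40,y1)),(b,(u2-40,y2)))])
print("head",tri(c,A(162,325),b,B(610,318)))
print("foot",plane(c,*A(125,435),0),plane(b,*B(610,425),0))
cv2.imwrite("pics/w3.png",w["im"])
```

```text
[0.4918 0.2711 0.1704]
tip (array([0.49239016, 0.27511561, 0.19062375]), np.float64(0.001511611794950275))
tip expected [0.4917595  0.27105952 0.15336096] proj in crops [array([203.80306194, 195.26753841]), array([206.48515039, 197.50219919])]
head (array([0.49332767, 0.26914077, 0.0730222 ]), np.float64(0.0021873829986143634))
foot [0.50163854 0.26562343 0.        ] [ 4.92552060e-01  2.72109387e-01 -1.11022302e-16]
```

View pics/w3.png

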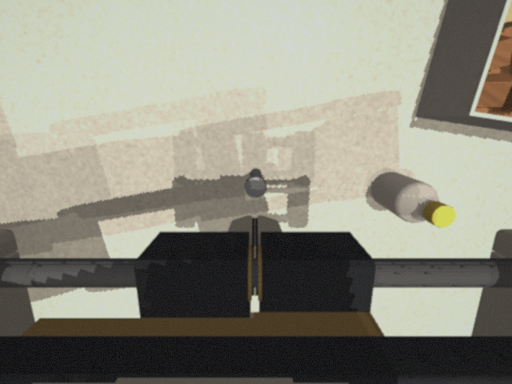

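The closed fingertips measure z = 0.191 with the TCP at 0.170. That is 20 mm behind the TCP, where the text says 17 mm ahead. I'll check this against the wrist view.

Run:
```python
from h import *
from plant import eyes
s=status.read_state();c=eyes.read_camera("wrist");H=np.array(c["hand_eye"]);f=192/np.tan(np.radians(c["fovy"])/2)
for v in(216,219):
  d=H[:3,:3]@np.array([(255-c["cx"])/f,(v-c["cy"])/f,1]);o=H[:3,3]
  for x in(-.0075,0,.0075): t=(x-o[0])/d[0]; print(v,x,(o+t*d).round(4))
print(H.round(3).tolist())
```

```text
216 -0.0075 [-0.0075  0.0008  0.018 ]
216 0 [ 0.      0.0008 -0.0029]
216 0.0075 [ 0.0075  0.0008 -0.0238]
219 -0.0075 [-0.0075  0.0008  0.011 ]
219 0 [ 0.      0.0008 -0.0092]
219 0.0075 [ 0.0075  0.0008 -0.0294]
[[-0.0, -0.969, -0.247, 0.067], [1.0, -0.0, -0.001, 0.001], [0.001, -0.247, 0.969, -0.19], [0.0, 0.0, 0.0, 1.0]]
```

Both views agree: the fingertips sit about 20 mm behind the TCP, roughly 37 mm off the stated value. I'm correcting for that and regrasping.

Emit:
{"method": "servo_tool", "body": {
  "plan": "-0.002 0 0.01 0; -0.002 0 0.03 0; -0.002 0 0.05 0; -0.002 0 0.06 0; -0.002 0 0.06 0; -0.002 0 0.06 0; -0.002 0 0.06 0; -0.002 0 0.06 0; -0.002 0 0.06 0; -0.002 0 0.06 0; -0.002 0 0.06 0; -0.002 0 0.06 0",
  "grip": -1
}}

```text
t: 6.63
tool_pos: [0.4935, 0.2697, 0.1127]
orientation: [1.935, 2.475, 0.001]
force: [-0.5, -0.0, -0.2]
opening: 0.0758
gripper_force: 0.0
```

```bash
python3 -c "
from h import *
to(.4928,.2695,.034,104)"
```

```text
t 6.63 shift mm [-0.  -0.8 78.7] turn -0.05 tilt [ 5.e-04  2.e-04 -1.e+00] F [-0.5 -0.  -0.2] open 0.0758
```

Emit:
{"method": "servo_tool", "body": {
  "plan": "0 0 0.01 0; 0 0 0.025 0; 0 0 0.04 0; 0 0 0.055 0; 0 0 0.067 0; 0 0 0.075 0; 0 0 0.079 0; 0 0 0.079 0; 0 0 0.079 0"
}}

```text
t: 7.38
tool_pos: [0.4935, 0.2697, 0.0336]
orientation: [1.935, 2.475, 0.0]
force: [0.6, -0.1, -0.2]
opening: 0.093
gripper_force: 0.0
```

Emit:
{"method": "servo_tool", "body": {
  "plan": "0 0 0 0; 0 0 0 0; 0 0 0 0; 0 0 0 0; 0 0 0 0; 0 0 0 0; 0 0 0 0; 0 0 0 0; 0 0 0 0; 0 0 0 0; 0 0 0 0; 0 0 0 0",
  "grip": 1,
  "grip_force": 30
}}

```text
t: 8.38
tool_pos: [0.4933, 0.2696, 0.0333]
orientation: [-1.935, -2.475, 0.0]
force: [-0.4, 0.3, -0.6]
opening: 0.0233
gripper_force: 30.0
```

Emit:
{"method": "servo_tool", "body": {
  "plan": "0 0 0 0; 0 0 0 0; 0 0 0 0"
}}

```text
t: 8.63
tool_pos: [0.4932, 0.2696, 0.0333]
orientation: [-1.935, -2.475, 0.0]
force: [0.3, -0.2, 0.3]
opening: 0.0236
gripper_force: 30.0
```

The pin is gripped: the opening is 23.5 mm on the 24 mm head. Next I lift it, carry it over, and hover short of the bore for a wrist look.

Emit:
{"method": "servo_tool", "body": {
  "plan": "0 0 -0.01 0; 0 0 -0.035 0; 0 0 -0.07 0; 0 0 -0.1 0; 0 0 -0.115 0; 0 0 -0.12 0; 0 0 -0.12 0"
}}

```text
t: 9.22
tool_pos: [0.4944, 0.2701, 0.1556]
orientation: [1.934, 2.473, 0.005]
force: [0.1, 0.6, -1.2]
opening: 0.0233
gripper_force: 30.0
```

```bash
python3 -c "
from h import *
to(.669,-.194,.155,104)"
```

```text
t 9.22 shift mm [-492.5   57.6    0.5] turn -0.05 tilt [ 0.0033  0.0014 -1.    ] F [ 0.1  0.6 -1.2] open 0.0233
```

Emit:
{"method": "servo_tool", "body": {
  "plan": "-0.01 0.002 0 0; -0.03 0.004 0 0; -0.06 0.008 0 0; -0.095 0.012 0 0; -0.13 0.016 0 0; -0.165 0.02 0 0; -0.2 0.024 0 0; -0.235 0.028 0 0; -0.27 0.032 0 0; -0.305 0.036 0 0; -0.34 0.04 0 0; -0.375 0.044 0 0"
}}

```text
t: 10.22
tool_pos: [0.625, -0.0861, 0.1504]
orientation: [-1.933, -2.471, 0.003]
force: [1.6, 0.5, -1.0]
opening: 0.0234
gripper_force: 30.0
```

Emit:
{"method": "servo_tool", "body": {
  "plan": "-0.035 0.004 0 0; -0.065 0.008 0 0; -0.09 0.012 0 0; -0.107 0.013 0 0; -0.115 0.013 0 0; -0.117 0.013 0 0; -0.117 0.013 0 0; -0.117 0.013 0 0; -0.117 0.013 0 0"
}}

```text
t: 10.97
tool_pos: [0.667, -0.1928, 0.1531]
orientation: [-1.933, -2.475, -0.0]
force: [0.3, -0.3, -0.2]
opening: 0.0236
gripper_force: 30.0
```

Run:
```python
from h import *
import pickle
c=cam("wrist"); pickle.dump(c,open("w4.pkl","wb"))
u,v=proj(c,np.array([.6525,-.126,.03]));print(u,v)
cv2.imwrite("pics/w4.png",cv2.resize(c["im"],(800,600),interpolation=cv2.INTER_CUBIC))
to(.669,-.194,.155,104)
```

```text
256.15542865661934 120.51651336800782
t 11.02 shift mm [-1.6  1.6 -1.6] turn 0.03 tilt [-1.e-04  3.e-04 -1.e+00] F [ 0.3  0.  -0.3] open 0.023
```

View pics/w4.png

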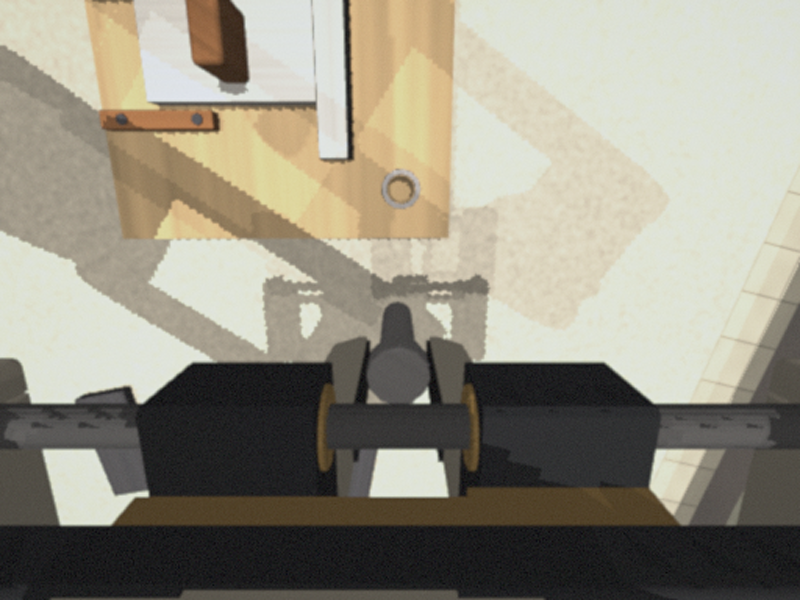

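The wrist view shows the ring at (400,189), the held pin's head at (398,374), and the pin's foot edge at (397,303).

Run:
```python
from h import *
import pickle
c=pickle.load(open("w4.pkl","rb")); im=c["im"]; s=status.read_state(); tp=np.array(s["tool_pos"]); M=R.from_rotvec(s["orientation"]).as_matrix()
u0,v0=242,107
roi=im[v0:v0+28,u0:u0+28]; hsv=cv2.cvtColor(roi,cv2.COLOR_BGR2HSV); m=(hsv[...,1]<55).astype(np.uint8)
print("\n".join("".join(".#"[x] for x in r) for r in m))
cs,_=cv2.findContours(m,cv2.RETR_EXTERNAL,cv2.CHAIN_APPROX_NONE); k=max(cs,key=cv2.contourArea); e=cv2.fitEllipse(k); print(e)
p=plane(c,e[0][0]+u0,e[0][1]+v0,.0305); print("bore",p.round(4)); 
mm=(e[1][0]+1)/c["f"]*np.linalg.norm(p-c["T"][:3,3]);print("dia",mm)
tz=lambda u,v,zt:(M.T@(plane(c,u*.64,v*.64,tp[2]-zt)-tp)).round(4)
print("head in tool",tz(398,374,-.0467),"foot front",tz(397,303,.0333))
print("bore in tool mm",((M.T@(p-tp))*1000).round(1),tp.round(4))
```

```text
............................
............#####...........
.........###########........
........##############......
......#################.....
.....######.......#####.....
.....#####..........####....
....####.............####...
....###...............####..
...####...............####..
...####................###..
...###.................####.
..####.................####.
..####..................###.
..####..................###.
..####..................###.
..####.................####.
...###.................###..
...####................###..
....###...............####..
....####.............####...
.....#####..........####....
.....######.......#####.....
.......########.#######.....
........##############......
..........#########.........
...............#............
............................
((14.084497451782227, 13.332015037536621), (23.792570114135742, 24.335641860961914), 176.33474731445312)
bore [ 0.6524 -0.1258  0.0305]
dia 0.02874455957965626
head in tool [ 0.0017  0.0005 -0.0467] foot front [ 0.0071 -0.0001  0.0333]
bore in tool mm [ 68.6   2.  122.9] [ 0.6671 -0.1928  0.1534]
```

Emit:
{"method": "servo_tool", "body": {
  "plan": "0.015 0 0 0; 0.04 0.001 0.005 0; 0.06 0.002 0.02 0; 0.068 0.002 0.04 0; 0.069 0.002 0.06 0; 0.069 0.002 0.072 0; 0.069 0.002 0.078 0; 0.069 0.002 0.078 0; 0.069 0.002 0.078 0; 0.069 0.002 0.078 0; 0.069 0.002 0.078 0"
}}

```text
t: 11.93
tool_pos: [0.6536, -0.1273, 0.077]
orientation: [1.934, 2.472, 0.002]
force: [-0.1, -0.2, -0.9]
opening: 0.0231
gripper_force: 30.0
```

Run:
```python
from h import *
to(.6524,-.1258,.0393,104)
```

```text
t 11.93 shift mm [ 1.8 -0.9 37.7] turn -0.08 tilt [ 2.5e-03 -7.0e-04 -1.0e+00] F [-0.1 -0.2 -0.9] open 0.0231
```

Emit:
{"method": "servo_tool", "body": {
  "plan": "0 0 0 0; 0 0 0 0; 0 0 0 0; 0 0 0 0"
}}

```text
t: 12.27
tool_pos: [0.6526, -0.1268, 0.0755]
orientation: [1.935, 2.474, 0.0]
force: [0.6, 0.1, -1.9]
opening: 0.0228
gripper_force: 30.0
```

Run:
```python
from h import *
to(.6524,-.1258,.0393,104)
```

```text
t 12.27 shift mm [ 1.   0.  36.2] turn -0.06 tilt [ 2.e-04 -1.e-04 -1.e+00] F [ 0.6  0.1 -1.9] open 0.0228
```

Emit:
{"method": "servo_tool", "body": {
  "plan": "0.001 0 0.002 0; 0.001 0 0.005 0; 0.001 0 0.008 0; 0.001 0 0.011 0; 0.001 0 0.014 0; 0.001 0 0.016 0; 0.001 0 0.018 0; 0.001 0 0.02 0; 0.001 0 0.02 0"
}}

```text
t: 13.02
tool_pos: [0.6521, -0.1257, 0.0548]
orientation: [-1.935, -2.474, 0.0]
force: [-0.7, -0.6, -1.0]
opening: 0.0234
gripper_force: 30.0
```

Emit:
{"method": "servo_tool", "body": {
  "plan": "0 0 0.003 0; 0 0 0.006 0; 0 0 0.009 0; 0 0 0.011 0; 0 0 0.013 0; 0 0 0.015 0; 0 0 0.016 0; 0 0 0.017 0; 0 0 0.017 0; 0 0 0.017 0"
}}

```text
t: 13.85
tool_pos: [0.6527, -0.126, 0.0393]
orientation: [1.935, 2.474, 0.0]
force: [-1.5, -0.5, 5.6]
opening: 0.0233
gripper_force: 30.0
```

Emit:
{"method": "servo_tool", "body": {
  "plan": "0 0 0.0015 0; 0 0 0.003 0; 0 0 0.003 0; 0 0 0.003 0"
}}

```text
t: 14.18
tool_pos: [0.6543, -0.1265, 0.0389]
orientation: [1.933, 2.471, 0.002]
force: [-3.7, -0.4, 16.4]
opening: 0.023
gripper_force: 30.0
```

Emit:
{"method": "servo_tool", "body": {
  "plan": "0 0 -0.003 0; 0 0 -0.003 0; 0 0 -0.003 0; 0 0 -0.003 0"
}}

```text
t: 14.52
tool_pos: [0.653, -0.1259, 0.0391]
orientation: [1.934, 2.474, 0.001]
force: [0.7, 0.6, 6.0]
opening: 0.023
gripper_force: 30.0
```

Emit:
{"method": "servo_tool", "body": {
  "plan": "0 0 0 0; 0 0 0 0; 0 0 0 0; 0 0 0 0; 0 0 0 0; 0 0 0 0; 0 0 0 0; 0 0 0 0",
  "grip": -1
}}

```text
t: 15.18
tool_pos: [0.6522, -0.1257, 0.0383]
orientation: [-1.935, -2.475, 0.0]
force: [0.1, 0.2, 0.4]
opening: 0.0723
gripper_force: 0.0
```

Emit:
{"method": "servo_tool", "body": {
  "plan": "0 0 -0.01 0; 0 0 -0.03 0; 0 0 -0.06 0; 0 0 -0.085 0; 0 0 -0.1 0; 0 0 -0.105 0; 0 0 -0.105 0; 0 0 -0.105 0"
}}

```text
t: 15.85
tool_pos: [0.6521, -0.1257, 0.1429]
orientation: [-1.935, -2.474, 0.0]
force: [0.4, -0.5, -0.6]
opening: 0.0928
gripper_force: 0.0
```

Run:
```python
from h import *
c=cam("scene");b=cam("side")
A=[]
for k in(c,b):
    u,v=map(int,proj(k,np.array([.60,-.06,.05])));A.append(cv2.resize(k["im"][v-50:v+50,u-65:u+65],(800,600)[:0] or (390*1,300),interpolation=cv2.INTER_CUBIC))
cv2.imwrite("pics/p.png",np.hstack(A))
ex=np.array([np.cos(np.radians(14)),np.sin(np.radians(14))])
to(.53,-.065,.145,104)
```

```text
t 15.95 shift mm [  87.8 -103.    -3.4] turn -0.05 tilt [-3.e-03  8.e-04 -1.e+00] F [-1.3 -0.1  0.8] open 0.0932
```

View pics/p.png

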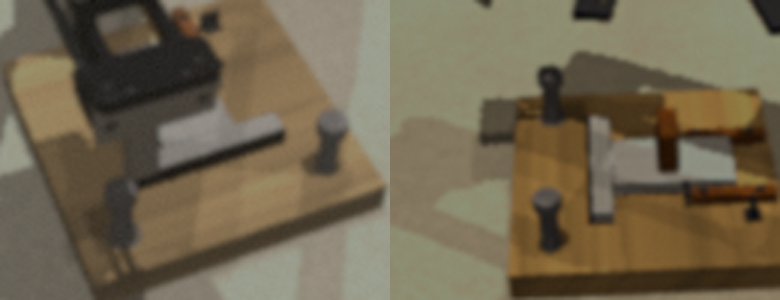

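Both pins stand at the same height, at left-image (120,190) and (330,125), so the loose pin is home and released. Now I move to the handle.

Emit:
{"method": "servo_tool", "body": {
  "plan": "0.01 -0.012 0 0; 0.03 -0.037 0 0; 0.053 -0.066 0 0; 0.073 -0.091 0 0; 0.082 -0.102 0.01 0; 0.084 -0.104 0.03 0; 0.084 -0.104 0.055 0; 0.084 -0.104 0.08 0; 0.084 -0.104 0.097 0; 0.084 -0.104 0.106 0; 0.084 -0.104 0.106 0; 0.084 -0.104 0.106 0"
}}

```text
t: 16.95
tool_pos: [0.5304, -0.0691, 0.0367]
orientation: [-1.934, -2.473, 0.001]
force: [0.9, 0.5, 0.1]
opening: 0.0928
gripper_force: 0.0
```

Emit:
{"method": "servo_tool", "body": {
  "plan": "0 0 0 0; 0 0 0 0; 0 0 0 0; 0 0 0 0; 0 0 0 0; 0 0 0 0; 0 0 0 0; 0 0 0 0; 0 0 0 0; 0 0 0 0; 0 0 0 0; 0 0 0 0",
  "grip": 1,
  "grip_force": 40
}}

```text
t: 17.95
tool_pos: [0.5298, -0.0696, 0.0372]
orientation: [-1.934, -2.473, 0.003]
force: [-17.9, -4.9, 15.9]
opening: 0.0177
gripper_force: 20.0
```

Emit:
{"method": "servo_tool", "body": {
  "plan": "0 0 0 0; 0 0 0 0; 0 0 0 0; 0 0 0 0"
}}

```text
t: 18.28
tool_pos: [0.5298, -0.0696, 0.0372]
orientation: [-1.934, -2.473, 0.003]
force: [-6.4, -1.4, 5.2]
opening: 0.0178
gripper_force: 40.0
```

Run:
```python
from h import *
import pickle
c=cam("wrist"); pickle.dump(c,open("w5.pkl","wb"))
to(.5293,-.0689,.037,104)
ce=np.array([.5493,-.0639]);ex=np.array([np.cos(np.radians(14)),np.sin(np.radians(14))]);ey=np.array([-ex[1],ex[0]])
for n,(x,y,z) in dict(tip=(-35,49,44),mark=(-91,62,50)).items(): print(n,np.round(proj(c,np.append(ce+ex*x/1e3+ey*y/1e3,z/1e3)),1))
```

```text
t 18.33 shift mm [ 0.8 -0.3  0.2] turn -0.04 tilt [-2.6e-03 -4.0e-04 -1.0e+00] F [-5.7 -1.6  5.6] open 0.0176
tip [231.9 148.1]
mark [143.3 128.6]
```

The handle is gripped (opening 17.7 mm). I'll pull 48 mm along tool −y, then measure.

Emit:
{"method": "servo_tool", "body": {
  "plan": "0 -0.002 0 0; 0 -0.006 0 0; 0 -0.011 0 0; 0 -0.017 0 0; 0 -0.023 0 0; 0 -0.029 0 0; 0 -0.035 0 0; 0 -0.04 0 0; 0 -0.044 0 0; 0 -0.047 0 0; 0 -0.048 0 0; 0 -0.048 0 0"
}}

```text
t: 19.33
tool_pos: [0.4854, -0.0808, 0.0372]
orientation: [1.934, 2.473, 0.002]
force: [8.3, -1.0, -8.0]
opening: 0.0177
gripper_force: 40.0
```

Emit:
{"method": "servo_tool", "body": {
  "plan": "0 0 0 0; 0 0 0 0; 0 0 0 0"
}}

```text
t: 19.58
tool_pos: [0.4856, -0.0808, 0.0372]
orientation: [1.934, 2.473, 0.002]
force: [8.5, 0.5, -7.0]
opening: 0.0176
gripper_force: 40.0
```

Run:
```python
from h import *
import pickle
c=cam("wrist"); pickle.dump(c,open("w6.pkl","wb"))
s=status.read_state();print(s["tool_pos"],s["force"],s["opening"])
ce=np.array([.5493,-.0639]);ex=np.array([np.cos(np.radians(14)),np.sin(np.radians(14))]);ey=np.array([-ex[1],ex[0]])
for n,(x,y,z) in dict(tip=(-83,49,44),mark=(-91,62,50)).items(): print(n,np.round(proj(c,np.append(ce+ex*x/1e3+ey*y/1e3,z/1e3)),1))
u,v=map(int,proj(c,np.append(ce+ex*-.085+ey*.055,.045)))
print(u,v);cv2.imwrite("pics/w6.png",cv2.resize(c["im"][v-35:v+25,u-40:u+40],(800,600),interpolation=cv2.INTER_CUBIC))
```

```text
[ 0.48558716 -0.08075793  0.03722346] [ 8.05805174e+00 -3.53827821e-03 -7.95492703e+00] 0.017681676084847987
tip [228.4 147.9]
mark [214.6 128.3]
225 138
```

View pics/w6.png

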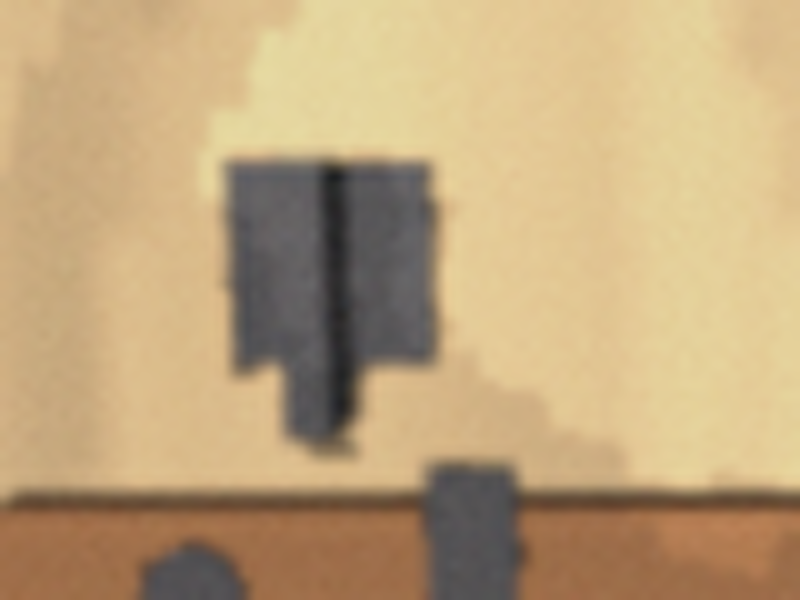

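The crop shows the mark foot spanning columns 232–432, the plate's top face at 285–330 (row 430), and the pointer at 427–516 (tip row 465). The jaw therefore still has to travel further.

```bash
cat > m.py <<'E'
from h import *
import pickle,sys
def jx(c,x,y,z,u0=185,v0=103):
    p=plane(c,u0+(x+.5)/10-.5,v0+(y+.5)/10-.5,z)[:2]-np.array([.5493,-.0639])
    a=np.radians(14); return np.round([1000*(p@[np.cos(a),np.sin(a)]),1000*(p@[-np.sin(a),np.cos(a)])],2)
E
python3 - <<'E'
from m import *
c=pickle.load(open("w6.pkl","rb"))
for z in(.032,.034): print("foot L,R",z,jx(c,230,260,z),jx(c,434,260,z),"top/bottom",jx(c,333,160,z),jx(c,333,365,z))
for z in(.048,.050): print("plate top L,R",z,jx(c,285,430,z),jx(c,332,430,z))
print("plate side face base",jx(c,350,365,.034))
print("ptr",jx(c,427,470,.044),jx(c,516,470,.044),jx(c,471,470,.044))
# dark-column profile
g=cv2.cvtColor(c["im"],cv2.COLOR_BGR2GRAY)
for r in(128,135,141,145,151,155): print(r,g[r,205:240].tolist())
E
```

```text
foot L,R 0.032 [-98.52  61.42] [-84.14  61.4 ] top/bottom [-91.02  68.22] [-91.51  54.13]
foot L,R 0.034 [-98.18  61.47] [-83.95  61.45] top/bottom [-90.76  68.2 ] [-91.25  54.25]
plate top L,R 0.048 [-92.69  50.92] [-89.6   50.92]
plate top L,R 0.05 [-92.39  51.09] [-89.34  51.09]
plate side face base [-90.05  54.25]
ptr [-83.83  47.9 ] [-77.83  47.89] [-80.86  47.89]
128 [192, 185, 158, 106, 82, 85, 88, 96, 97, 97, 100, 89, 65, 42, 54, 81, 85, 89, 88, 91, 95, 98, 107, 137, 187, 205, 205, 203, 205, 204, 204, 204, 202, 205, 202]
135 [192, 191, 179, 114, 81, 80, 85, 89, 93, 96, 97, 94, 69, 47, 52, 72, 84, 88, 86, 88, 92, 95, 99, 120, 172, 194, 203, 205, 205, 204, 203, 204, 203, 204, 202]
141 [191, 193, 190, 184, 184, 188, 194, 186, 130, 93, 83, 84, 71, 46, 46, 88, 150, 190, 194, 192, 190, 189, 189, 187, 185, 185, 183, 185, 185, 187, 198, 199, 198, 199, 200]
145 [191, 191, 190, 190, 192, 192, 194, 183, 134, 91, 85, 87, 78, 59, 87, 142, 182, 193, 193, 191, 185, 188, 188, 185, 186, 185, 183, 186, 181, 182, 182, 180, 180, 180, 183]
151 [175, 174, 178, 175, 177, 178, 178, 177, 181, 177, 177, 176, 177, 173, 176, 177, 177, 175, 175, 176, 173, 163, 130, 91, 80, 82, 84, 84, 79, 82, 82, 107, 152, 166, 161]
155 [125, 126, 123, 124, 124, 122, 120, 125, 120, 122, 123, 121, 123, 121, 125, 124, 123, 123, 125, 123, 124, 115, 88, 82, 85, 84, 86, 85, 84, 82, 82, 88, 115, 121, 123]
```

The mark is at jig x = −91.1 and the pointer at −80.9, which gives a travel of 45.9 mm and agrees with the arm's measured 45.6 mm. About 10.2 mm remain.

Emit:
{"method": "servo_tool", "body": {
  "plan": "0 -0.002 0 0; 0 -0.005 0 0; 0 -0.008 0 0; 0 -0.01 0 0; 0 -0.0103 0 0; 0 -0.0103 0 0; 0 -0.0103 0 0; 0 -0.0103 0 0; 0 -0.0103 0 0"
}}

```text
t: 20.38
tool_pos: [0.4757, -0.0832, 0.0372]
orientation: [1.934, 2.473, 0.003]
force: [8.5, 0.7, -9.0]
opening: 0.0176
gripper_force: 40.0
```

Run:
```python
from m import *
c=cam("wrist"); pickle.dump(c,open("w7.pkl","wb"))
s=status.read_state();print(s["tool_pos"],s["force"])
g=cv2.cvtColor(c["im"],cv2.COLOR_BGR2GRAY)
for r in(128,135,141,145,151,155): print(r,g[r,215:252].tolist())
```

```text
[ 0.47574411 -0.08325967  0.03722851] [ 8.81710618 -0.40217504 -8.34756135]
128 [190, 192, 194, 194, 197, 207, 196, 142, 102, 97, 99, 101, 101, 100, 99, 100, 98, 93, 63, 59, 82, 89, 89, 90, 92, 98, 102, 124, 182, 204, 204, 204, 205, 207, 205, 203, 202]
135 [191, 190, 191, 191, 191, 194, 187, 157, 104, 82, 82, 84, 87, 89, 98, 98, 98, 92, 65, 59, 82, 84, 88, 85, 87, 94, 96, 124, 175, 194, 202, 206, 204, 205, 205, 204, 206]
141 [193, 193, 191, 191, 191, 191, 190, 193, 186, 187, 193, 194, 192, 167, 113, 100, 100, 93, 69, 72, 127, 178, 192, 192, 191, 194, 205, 208, 208, 205, 203, 204, 205, 203, 205, 203, 202]
145 [191, 191, 190, 191, 190, 193, 191, 192, 193, 192, 191, 195, 194, 179, 121, 92, 94, 91, 82, 121, 177, 191, 192, 190, 191, 189, 190, 199, 202, 200, 202, 204, 205, 205, 203, 202, 204]
151 [177, 178, 177, 178, 176, 176, 179, 180, 177, 178, 176, 168, 135, 91, 83, 78, 82, 85, 84, 84, 85, 114, 164, 174, 171, 173, 172, 168, 170, 169, 166, 168, 166, 165, 165, 166, 168]
155 [124, 125, 122, 123, 125, 124, 123, 122, 123, 125, 123, 115, 86, 83, 82, 88, 83, 84, 84, 83, 79, 87, 115, 124, 125, 120, 122, 121, 125, 126, 123, 124, 123, 120, 122, 122, 126]
```

Run:
```python
from m import *
c=pickle.load(open("w7.pkl","rb"))
q=lambda u,v,z: jx(c,(u+.5)*10-.5,(v+.5)*10-.5,z,0,0)
print("ptr",q(231.7,151,.044),"foot",q(232.3,131,.033),"plate top L",q(228.6,145,.049),"top c",q(230.9,145,.049))
```

```text
ptr [-91.01  46.9 ] foot [-91.19  59.73] plate top L [-92.54  51.33] top c [-91.04  51.33]
```

The pointer is at −91.0 and the mark at −91.1 (foot −91.2, plate top −91.0), so they are level to about 0.2 mm with the handle still held. Handing in.

```bash
python3 -c "
from h import *
print(robot.close_job())"
```

```text
the job is handed in; nothing more can be done
None
```

The job is handed in: the loose pin is fully home in the empty bore and released, and the jaw is pulled back with its pointer level with the mark (within about 0.2 mm by the wrist camera), the gripper still holding the handle; my first grasp closed above the pin because the fingertips sit about 37 mm further back than stated, and the second grasp worked.

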